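Lock the set nut of the tin-height gauge

ROBOT

A 6-joint arm with a two-finger parallel gripper is mounted at the origin on the work surface; the furniture and walls round the work are solid. World frame = base frame: x ahead of the robot, y to its left, z up, the work surface at z = 0. Lengths are in m, angles in rad, forces in N, time in s.
With the tool pointing down it reaches from about 0.35 to 0.975 m from the base axis. Payload 4.9 kg.
Tool frame: the origin (TCP) lies between the finger pads; the fingertips stand 19 mm ahead of it and the grasp point (between the pads) is the TCP; z points along the fingers, y is the direction in which the jaws open and shut (so a half turn about z gives the same grasp; the last joint's range is limited). The gripper opens to 85 mm and grips with 20 to 120 N. Pads are 22 mm wide; open, the fingers measure 114 mm over their backs; the gripper's body (76 mm by 85 mm) begins 54 mm behind the grasp point. The pads swing forward as they close: fully open they stand 13 mm farther back than shut.
Start: joints at [1.171, 0.053, 1.613, -0, 1.476, -0.119], TCP at [0.173, 0.601, 0.25] pointing down, gripper open.
Joint ranges: [-3.01, 3.01], [-1.01, 2.22], [0.06, 2.58], [-1.02, 4.17], [0.09, 2.62], [-3.14, 3.14]. Speed limits (rad/s): [2.57, 2.57, 3.14, 3.14, 3.14, 3.14].

INTERFACE

Orientations are given as a unit quaternion [w, x, y, z].
In Python, from plant import state, grab_frame, calibration, job_done gives the robot as it stands. The module is installed in compiled form; this text tells all that it offers.
- The arm moves only by the tool servo_tool, never from a script. Its argument "deltas" is a list that holds one entry, the list of rows, each a list of 5 numbers: the finger opening in mm, from 0 to 85.4, then the shift along the world's x, y, z in mm, then the turn about the world's z in units of 6 degrees (1.0 is 6 degrees). A call has 1 to 5 rows; each row is the pose to reach, as a shift and turn from the pose commanded when the call began; what a row does not reach only later rows make up. A row lasts 1/8 s, in which the tool goes at most 62.5 mm and 10.7 degrees, less where a joint would pass 70% of its speed; a pose out of reach is approached as far as the arm can. A call with a gripper value outside its range is refused whole. The fingers move at their own pace and stop on an object; the grip force is fixed at half the most. Time passes only in rows, so rows that repeat a pose let the fingers close. It gives the time, the measured TCP pose, the force and the opening at its end, in the units of the state.
- state(): the state, without advancing time (a new reading comes with each control period).
- grab_frame(name): name is "scene" or "top"; returns the picture (400x640x3 uint8, red, green, blue); there is no depth.
- calibration(name): a dict with "intrinsics" (3x3 intrinsics, pixels), "world_from_camera" (4x4, takes a point from camera to world coordinates). Camera axes: x right, y down, z forward; pixel columns grow to the right and rows downward; lengths in m; the calibration is good to about 2 mm. A picture is of the moment at which its call begins. calibration takes no time and is no camera call.
- job_done(): hands the job in, once; it reports no verdict.
The state is a dict: "time": time; "joint_pos": joint angles; "joint_vel": joint speeds; "joint_efforts": joint torques, N m; "tool_pos": TCP position; "tool_rot": TCP orientation; "contact_force": force on the tool from outside, world axes, zero at the start; "ft_torque": the same for the moment, N m; "gripper_width": opening from 0.0 (shut) to 1.0 (fully open).
Only numpy, scipy, OpenCV 4.12 (cv2) and the standard library are available. Lean on these libraries where they do the work, as an engineer would, in place of code of your own. Each camera call takes 0.05 s, during which the arm holds its last target.

TASK

The height of the tin gauge has been set: secure it by tightening the lock nut (the upper one, with the cross-bar) clockwise against the set nut below it, which must keep its setting. First slide the flat spanner gently along the plate onto the set nut from the handle side, with its handle beside the stop pin so that the pin will hold it, and let go of it; then turn the cross-bar clockwise until it pulls up tight at about half a newton metre, not more than 0.8, and let go, leaving the spanner on the nut and the things around undisturbed.

Things in the scene. Friction and masses are not known exactly. Their poses are not given: they have to be found in the camera images.
- gauge: fixed plain metal plate 255 x 100 x 20 mm (x from -115 to +140 mm; its top, the deck, 20 mm above its origin). Origin on the stud's axis at the table top, z up. A closed gold tin sits in a nest at x = +92 mm, top 43 mm above the table. The spanner goes on from the -x end, moving in +x, and then lies flat on the deck, its black grip overhanging the -x edge.
- stop_pin: fixed upright steel pin, 10 mm in diameter and 16 mm high, on the deck; origin at its foot, in the gauge's frame x = -100, y = +16.5 mm. The spanner's handle belongs on its -y side: clockwise torque on the set nut swings the handle through a small gap (3 to 13 mm at the pin) onto the pin.
- set_nut: lower hexagon nut, steel, 36 mm across flats (41.6 over corners), 14 mm high, standing on the deck. Origin at the centre of its underside; two flats are parallel to its x axis, which starts 0.01 rad clockwise to 0.08 anticlockwise of the gauge's x. It turns easily (0.03 N m) and the lock nut drags it along if nothing holds it. It may turn up to 0.3 rad while the spanner takes up its play.
- set_nut_corner (a point): corner of the set nut on its own +x side, 20.8 mm from the axis, at mid height (27 mm above the table); turns with the set nut.
- lock_nut: upper steel nut with cross-bar, same axis. Origin on the axis 36 mm above the table. Hexagon 26 mm across flats, 8 mm high, then an upright bar along its own x: 50 mm long, 11 mm thick (y), from 10 to 32 mm above the origin. Its height stays the same as it turns (fine thread). At the start the bar lies 0.6 rad clockwise to 1.25 rad anticlockwise of the gauge's x.
- bar_end (a point): end of the cross-bar at its +x, 25 mm from the axis, 57 mm above the table. The bar turns with 0.1 N m of drag; after an unknown 0.2 to 1.05 rad clockwise from above (plus the set nut's play) it seats, not to be told from its angle; then the torque steps to 0.2 N m and climbs steeply (2 to 4 N m per rad). 0.5 N m is right, over 0.8 spoils the thread. It springs back a little on release.
- spanner: loose flat open-end spanner, about 0.11 kg. Origin at the jaw's centre on the underside; x points out of the mouth. Jaw 10 mm thick, mouth 38 mm wide, flared tips to x = +20 mm (61 mm over them), throat face at x = -21.7 mm. Handle to -x, 14 mm wide, 10 mm thick; black grip from x = -122 to -182, 16 mm wide, 22 mm high. Home: origin within 2 mm of the set nut's axis.
- tin_near: closed gold tin, 66 mm wide, 22 mm high, a bystander; origin under its centre.
- tin_right: closed gold tin, 66 mm wide, 22 mm high, a bystander; origin under its centre.
- label_roll: roll of white labels, 83 mm wide, 40 mm high, a bystander; origin under its centre.
- brush: blue scrubbing brush, 130 x 26 x 36 mm, a bystander near the robot; origin under its centre.

How it is judged:
By the outcome, as a careful person would: the job done as asked, in the order asked, and still so for the second after the job is handed in, with the robot touching nothing.
It also fails if it takes over 69 s, if anything falls off the work surface, if the arm or the gripper's body presses on something with over 40 N, if the wrist force passes 120 N, or if a joint passes its speed limit or range.

## Working session

There is one attempt and no reset: what is moved stays moved. The work goes in short steps, Python scripts to look and compute and a tool call to move; the robot and the scene stay as the last step left them, time stands still between calls to the robot, and variables do not carry over. Pictures are saved under pics/ and viewed, and the job is handed in when it is done.

Besides the shell and the picture viewer there is one more tool, called after "Request:" as name(argument=value, ...), one argument or row to a line, values as JSON. servo_tool: Moves the arm, as the interface text tells. Its arguments: {"type":"object","properties":{"deltas":{"type":"array","items":{"type":"array","items":{"type":"array","items":{"type":"number"}}}}},"required":["deltas"]}

```bash
mkdir -p pics; python3 - <<'E'
from plant import state, grab_frame, calibration
import cv2, numpy as np
s=state()
for k,v in s.items(): print(k,np.round(v,3))
for n in("scene","top"):
    c=calibration(n); print(n,np.round(c["intrinsics"],1).tolist(),np.round(c["world_from_camera"],4).tolist())
    f=grab_frame(n); cv2.imwrite(f"pics/{n}0.png",f[:,:,::-1])
E
```

```text
time 0.0
joint_pos [ 1.171  0.053  1.614 -0.     1.476 -0.119]
joint_vel [-0.002 -0.     0.     0.    -0.001  0.   ]
joint_efforts [ 1.0000e-03 -3.9368e+01 -3.7018e+01 -0.0000e+00  7.0000e-03  0.0000e+00]
tool_pos [0.173 0.6   0.249]
tool_rot [-0.     0.14   0.99  -0.001]
contact_force [ 0.465  0.045 -0.201]
ft_torque [-0.01   0.043  0.034]
gripper_width 0.999
scene [[366.9, 0.0, 318.4], [0.0, 366.9, 206.2], [0.0, 0.0, 1.0]] [[0.6483, -0.5417, 0.535, -0.0196], [-0.7613, -0.4554, 0.4615, -0.5417], [-0.0064, -0.7065, -0.7077, 0.8151], [0.0, 0.0, 0.0, 1.0]]
top [[418.6, 0.0, 315.2], [0.0, 418.6, 202.9], [0.0, 0.0, 1.0]] [[-0.0245, -0.9969, 0.0748, 0.4761], [-0.9995, 0.0258, 0.0168, -0.0684], [-0.0187, -0.0743, -0.9971, 0.9507], [0.0, 0.0, 0.0, 1.0]]
```

View pics/scene0.png

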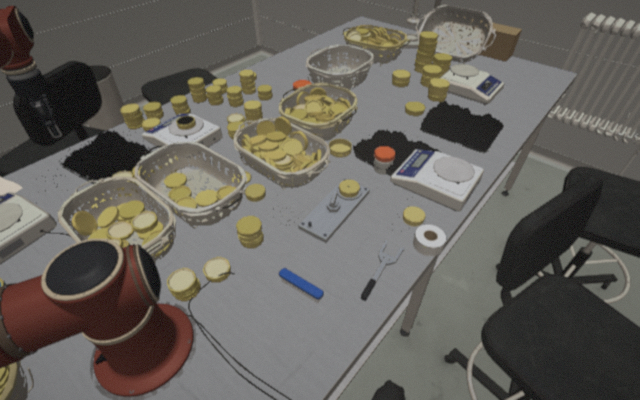

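View pics/top0.png

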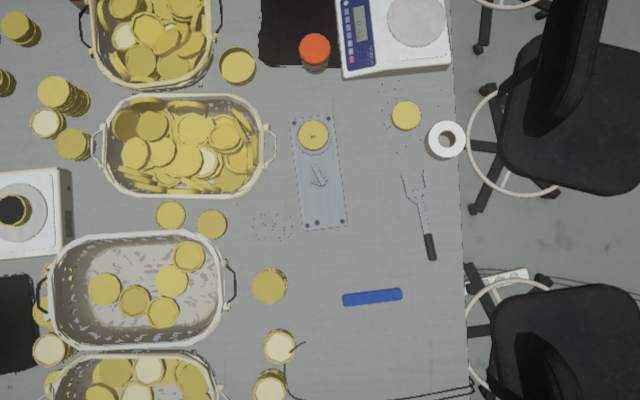

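The top view shows the gauge at about (318,172) and its nut at (318,177). The spanner runs from (413,180) to its grip at (431,248). The brush is at (372,297). I'll enlarge these.

```bash
python3 - <<'E'
import cv2
t=cv2.imread("pics/top0.png"); s=cv2.imread("pics/scene0.png")
cv2.imwrite("pics/t1.png",cv2.resize(t[100:245,280:360],None,fx=4.1,fy=4.1,interpolation=cv2.INTER_CUBIC))
cv2.imwrite("pics/t2.png",cv2.resize(t[155:275,380:470],None,fx=5,fy=5,interpolation=cv2.INTER_CUBIC))
cv2.imwrite("pics/s1.png",cv2.resize(s[170:310,290:450],None,fx=4.2,fy=4.2,interpolation=cv2.INTER_CUBIC))
E
```

```text
(no output)
```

View pics/t1.png

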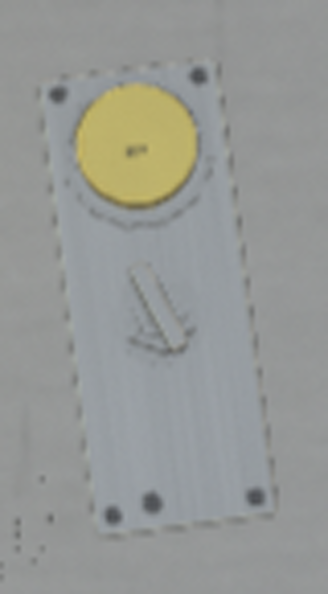

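View pics/t2.png

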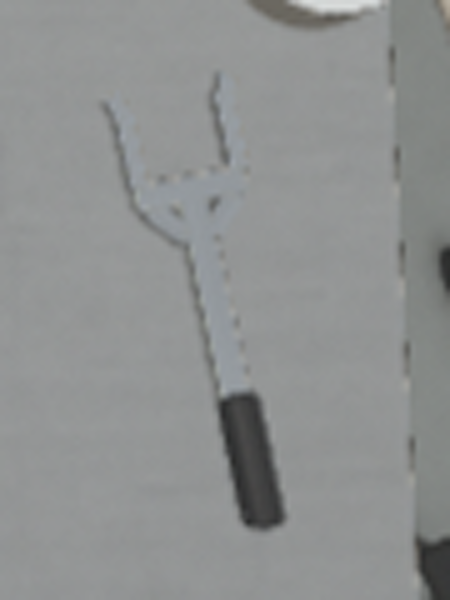

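View pics/s1.png

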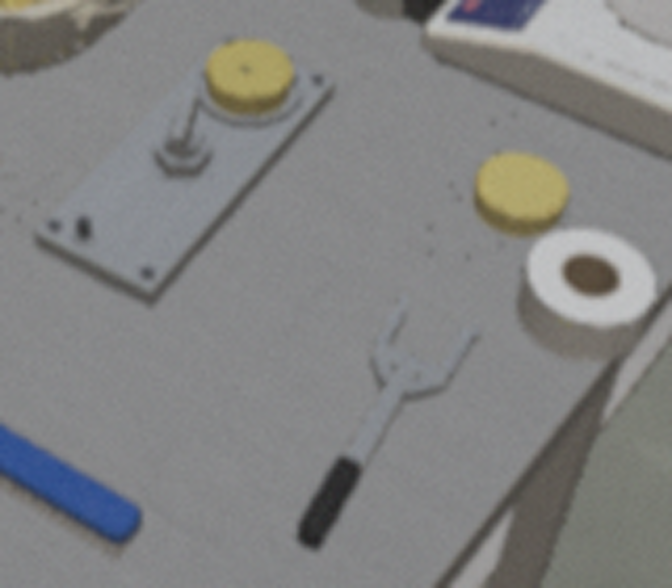

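The plate is bluish against the grey table. The pin is at crop (152,502), and the bar runs from (140,268) to (180,347). The spanner's mouth already faces the top of the image (+x), with its grip at the bottom. Next I'll measure positions.

```bash
cat > h.py <<'E'
import cv2, numpy as np
from plant import calibration
def ray(n,u,v,z):
    c=calibration(n);K=np.array(c["intrinsics"]);T=np.array(c["world_from_camera"])
    d=T[:3,:3]@np.linalg.solve(K,[u,v,1.]);o=T[:3,3]
    return (o+d*(z-o[2])/d[2])[:2]
def proj(n,p):
    c=calibration(n);K=np.array(c["intrinsics"]);T=np.array(c["world_from_camera"])
    q=K@(T[:3,:3].T@(np.array(p)-T[:3,3])); return q[:2]/q[2]
def biggest(m):
    k,l,st,ce=cv2.connectedComponentsWithStats(m.astype(np.uint8))
    i=1+np.argmax(st[1:,4]); return l==i
E
python3 - <<'E'
from h import *
t=cv2.imread("pics/top0.png").astype(int); s=cv2.imread("pics/scene0.png").astype(int)
f=lambda x,o,k:(x+.5)/k-.5+o
print("gauge corners")
for x,y in[(42,80),(218,65),(272,513),(102,533)]:
    print(np.round(ray("top",f(x,280,4.1),f(y,100,4.1),.02),4))
# plate mask
b=t[:,:,0]-t[:,:,2]
print("b-r plate",b[200,310:345],"table",b[200,350:370])
def mask(n,im,m,z):
    m=biggest(m);v,u=np.nonzero(m);P=np.array([ray(n,a,c,z) for a,c in zip(u,v)])
    r=cv2.minAreaRect((P*1000).astype(np.float32));print(n,m.sum(),"mean",P.mean(0).round(4),"rect",np.round(r[0],1),np.round(r[1],1),round(r[2],2))
    return m,P
g=t.max(2)
m=np.zeros(g.shape,bool);m[225:265,415:445]=g[225:265,415:445]<80;_,P=mask("top",t,m,.018)
u_,s_,vt=np.linalg.svd(P-P.mean(0));print("grip axis",vt[0],np.degrees(np.arctan2(vt[0,1],vt[0,0])))
g=s.max(2);m=np.zeros(g.shape,bool);m[275:305,355:380]=g[275:305,355:380]<80;_,P=mask("scene",s,m,.014)
u_,s_,vt=np.linalg.svd(P-P.mean(0));print("grip axis",vt[0],np.degrees(np.arctan2(vt[0,1],vt[0,0])))
h=lambda im:(im[:,:,2]-im[:,:,0]>50)
for n,im,bx,z in(("top",t,(115,155,295,332),.043),("scene",s,(178,200,335,365),.035),("top",t,(98,135,388,425),.022)):
    m=np.zeros(g.shape,bool);m[bx[0]:bx[1],bx[2]:bx[3]]=h(im)[bx[0]:bx[1],bx[2]:bx[3]];mask(n,im,m,z)
# blue brush
for n,im,z in(("top",t,.036),("scene",s,.03)): mask(n,im,(im[:,:,0]-im[:,:,2]>60)&(np.arange(400)[:,None]>240),z)
print("pin",ray("top",f(152,280,4.1),f(502,100,4.1),.036), ray("scene",290+84/4.2,170+222/4.2,.036))
print("bar ends",[ray("top",f(x,280,4.1),f(y,100,4.1),.068).round(4) for x,y in((140,268),(180,347))])
print("bar ends scene",[ray("scene",f(x,290,4.2),f(y,170,4.2),.068).round(4) for x,y in((196,97),(180,148))])
print("tips",[ray("top",f(x,380,5),f(y,155,5),.010).round(4) for x,y in((105,103),(222,73),(263,527),(240,397),(195,190))])
E
```

```text
gauge corners
[7.377e-01 1.000e-04]
[ 0.7432 -0.0974]
[ 0.4956 -0.1197]
[ 0.487  -0.0275]
b-r plate [ 9 10 10 10  9 11 10  9 10 10  9 10 10 11 10 10 10 10 11  9 10 11 11 11
 10 11 11 10 11 10 10 11 10  6 -2] table [1 1 1 2 2 1 3 3 2 2 2 2 2 2 3 2 2 3 2 3]
top 204 mean [ 0.443  -0.3026] rect [ 442.7 -302.6] [57.5 17.2] 9.98
grip axis [-0.9851781  -0.17153459] -170.12294481136274
scene 143 mean [ 0.4416 -0.3055] rect [ 441.6 -305.6] [65.3 16.7] 8.17
grip axis [-0.98618703 -0.16563554] -170.46584357922146
top 672 mean [ 0.6944 -0.0516] rect [694.3 -51.8] [61.8 62.6] 88.38
scene 218 mean [ 0.6997 -0.0496] rect [700.3 -49.9] [62.3 57.3] 38.03
top 650 mean [ 0.7387 -0.2614] rect [ 739.  -260.8] [62.2 63.2] 43.55
top 653 mean [ 0.3387 -0.1698] rect [ 338.7 -169.9] [ 23.6 126.6] 5.78
scene 403 mean [ 0.3394 -0.1716] rect [ 339.2 -169.7] [ 23.7 126.6] 5.86
pin [ 0.50267079 -0.05518195] [ 0.5024232  -0.05910244]
bar ends [array([ 0.6233, -0.0524]), array([ 0.5815, -0.0721])]
bar ends scene [array([ 0.6229, -0.0586]), array([ 0.5755, -0.0822])]
tips [array([ 0.6043, -0.2467]), array([ 0.6165, -0.2998]), array([ 0.4129, -0.3091]), array([ 0.4706, -0.3015]), array([ 0.5638, -0.2854])]
```

```bash
python3 - <<'E'
from h import *
t=cv2.imread("pics/top0.png").astype(int)
b=cv2.GaussianBlur((t[:,:,0]-t[:,:,2]).astype(np.float32),(3,3),0)
m=np.zeros(b.shape,bool);m[105:240,280:360]=(b[105:240,280:360]>6)
m=biggest(m);v,u=np.nonzero(m);P=np.array([ray("top",a,c,.02) for a,c in zip(u,v)])
r=cv2.minAreaRect((P*1000).astype(np.float32));print(m.sum(),r)
# side lines: per-row left/right ends, plane z=.02
for a,bb in((0,'left'),(1,'right')):
    L=[]
    for row in range(130,220):
        c=np.nonzero(m[row])[0]
        if len(c)>20: L.append(ray("top",(c[0]-.5,c[-1]+.5)[a],row,.02))
    L=np.array(L);vx,vy,x0,y0=cv2.fitLine(L.astype(np.float32),cv2.DIST_HUBER,0,.001,.001).ravel();
    th=np.arctan2(vy,vx) if vx>0 else np.arctan2(-vy,-vx)
    print(bb,th,"y at x=.6:",y0+(0.6-x0)*vy/vx)
for th in(.0,):
    pass
tin=np.array([.6944,-.0517]);pin=np.array([.5025,-.0555])
for th in(.08,.09,.1,.11):
    R=np.array([[np.cos(th),-np.sin(th)],[np.sin(th),np.cos(th)]])
    print(th,"origin from tin",tin-R@[.092,0],"from pin",pin-R@[-.1,.0165])
E
```

```text
Traceback (most recent call last):
  File "h.py", line 4, in ray
    c=calibration(n);K=np.array(c["intrinsics"]);T=np.array(c["world_from_camera"])
ValueError: time passes only in moves, steps and waits
```

```bash
cat > h.py <<'E'
import cv2, numpy as np, functools
from plant import calibration
@functools.lru_cache(None)
def cal(n):
    c=calibration(n);return np.array(c["intrinsics"]),np.array(c["world_from_camera"])
def ray(n,u,v,z):
    K,T=cal(n)
    d=T[:3,:3]@np.linalg.solve(K,[u,v,1.]);o=T[:3,3]
    return (o+d*(z-o[2])/d[2])[:2]
def proj(n,p):
    K,T=cal(n)
    q=K@(T[:3,:3].T@(np.array(p)-T[:3,3])); return q[:2]/q[2]
def biggest(m):
    k,l,st,ce=cv2.connectedComponentsWithStats(m.astype(np.uint8))
    i=1+np.argmax(st[1:,4]); return l==i
E
cat > g.py <<'E'
from h import *
t=cv2.imread("pics/top0.png").astype(int)
b=cv2.GaussianBlur((t[:,:,0]-t[:,:,2]).astype(np.float32),(3,3),0)
m=np.zeros(b.shape,bool);m[105:240,280:360]=(b[105:240,280:360]>6)
m=biggest(m);v,u=np.nonzero(m);P=np.array([ray("top",a,c,.02) for a,c in zip(u,v)])
r=cv2.minAreaRect((P*1000).astype(np.float32));print(m.sum(),r)
for a,bb in((0,'left'),(1,'right')):
    L=[]
    for row in range(130,220):
        c=np.nonzero(m[row])[0]
        if len(c)>20: L.append(ray("top",(c[0]-.5,c[-1]+.5)[a],row,.02))
    L=np.array(L);vx,vy,x0,y0=cv2.fitLine(L.astype(np.float32),cv2.DIST_HUBER,0,.001,.001).ravel();
    th=np.arctan2(vy,vx) if vx>0 else np.arctan2(-vy,-vx)
    print(bb,th,"y at x=.6:",y0+(0.6-x0)*vy/vx)
tin=np.array([.6944,-.0517]);pin=np.array([.5025,-.0555])
for th in(.08,.09,.1,.11):
    R=np.array([[np.cos(th),-np.sin(th)],[np.sin(th),np.cos(th)]])
    print(th,"origin from tin",tin-R@[.092,0],"from pin",pin-R@[-.1,.0165])
E
python3 g.py
```

```text
3523 ((615.8982543945312, -59.56324005126953), (248.31625366210938, 94.06813049316406), 6.052252292633057)
left 0.10342263 y at x=.6: -0.014242343
right 0.107441016 y at x=.6: -0.10851603
0.08 origin from tin [ 0.60269424 -0.05905215] from pin [ 0.60349876 -0.06395576]
0.09 origin from tin [ 0.60277235 -0.05996883] from pin [ 0.60357827 -0.06294537]
0.1 origin from tin [ 0.60285962 -0.06088467] from pin [ 0.60364767 -0.06193423]
0.11 origin from tin [ 0.60295604 -0.0617996 ] from pin [ 0.60370695 -0.06092245]
```

Request:
servo_tool(
  deltas=[
    [[60, 50, -36, 0, 0.5], [60, 100, -72, 0, 1], [60, 150, -108, 0, 1.5], [60, 200, -144, 0, 2], [60, 240, -190, 0, 2.5]],
  ],
)

```text
time: 0.72
tool_pos: [0.4146, 0.409, 0.2497]
tool_rot: [-0.0, 0.009, 1.0, -0.0]
contact_force: [0.6, 1.2, 0.2]
gripper_width: 0.704
```

Request:
servo_tool(
  deltas=[
    [[60, 25, -55, 0, 0.5], [60, 30, -115, 0, 1], [60, 30, -175, 0, 1.5], [60, 30, -235, 0, 1.8], [60, 30, -295, 0, 1.8]],
  ],
)

```text
time: 1.35
tool_pos: [0.4426, 0.1137, 0.2499]
tool_rot: [-0.0, -0.085, 0.996, -0.0]
contact_force: [0.5, -0.9, 0.3]
gripper_width: 0.702
```

Request:
servo_tool(
  deltas=[
    [[60, 0, -60, 0, 0], [60, 0, -120, 0, 0], [60, 0, -180, 0, 0], [60, 0, -240, -20, 0], [60, 0, -300, -40, 0]],
  ],
)

```text
time: 1.98
tool_pos: [0.4428, -0.185, 0.2104]
tool_rot: [0.0, -0.084, 0.996, -0.0]
contact_force: [1.1, 1.2, -0.1]
gripper_width: 0.703
```

Request:
servo_tool(
  deltas=[
    [[60, 0, -60, -30, 0], [60, 0, -117, -60, 0], [60, 0, -117, -110, 0], [60, 0, -117, -110, 0], [60, 0, -117, -110, 0]],
  ],
)

```text
time: 2.6
tool_pos: [0.4437, -0.3, 0.1019]
tool_rot: [0.0, -0.085, 0.996, -0.0]
contact_force: [-0.1, -0.2, -0.1]
gripper_width: 0.702
```

```bash
python3 - <<'E'
from plant import state, grab_frame
import cv2
print(state()["tool_pos"])
t=grab_frame("top")[:,:,::-1];s=grab_frame("scene")[:,:,::-1]
a=cv2.resize(t[165:285,380:470],(450,600),interpolation=cv2.INTER_CUBIC);cv2.imwrite("pics/a1.png",a)
b=cv2.resize(s[190:310,320:450],(650,600),interpolation=cv2.INTER_CUBIC);cv2.imwrite("pics/a2.png",b)
E
```

```text
[ 0.44368592 -0.29998462  0.10188998]
```

View pics/a1.png

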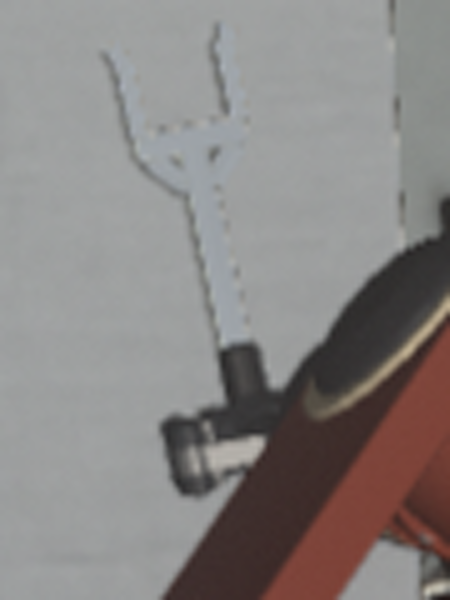

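View pics/a2.png

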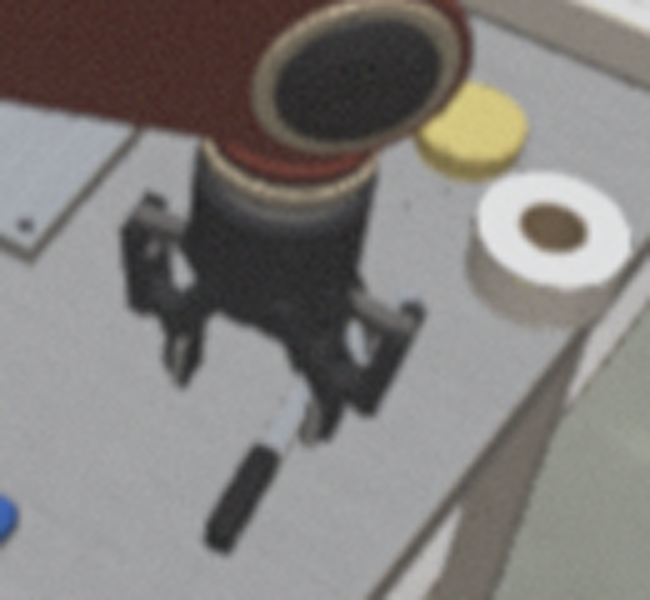

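Both views show the open fingers straddling the grip (grip at crop a1 (240,370)). Now I'll descend and close.

Request:
servo_tool(
  deltas=[
    [[60, 0, 0, -40, 0], [60, 0, 0, -70, 0], [60, 0, 0, -77, 0], [60, 0, 0, -77, 0], [60, 0, 0, -77, 0]],
  ],
)

```text
time: 3.32
tool_pos: [0.4445, -0.301, 0.026]
tool_rot: [0.001, -0.085, 0.996, -0.001]
contact_force: [0.5, -0.0, -0.4]
gripper_width: 0.7
```

Request:
servo_tool(
  deltas=[
    [[10, 0, 0, 0, 0], [10, 0, 0, 0, 0], [10, 0, 0, 0, 0], [10, 0, 0, 0, 0], [10, 0, 0, 0, 0]],
  ],
)

```text
time: 3.95
tool_pos: [0.4437, -0.3007, 0.0246]
tool_rot: [0.0, -0.085, 0.996, -0.001]
contact_force: [-1.0, -1.0, 5.1]
gripper_width: 0.169
```

Request:
servo_tool(
  deltas=[
    [[10, 0, 0, 0, 0], [10, 0, 0, 10, 0], [10, 0, 0, 20, 0], [10, 0, 0, 35, 0], [10, 0, 0, 35, 0]],
  ],
)

```text
time: 4.58
tool_pos: [0.4442, -0.3009, 0.0608]
tool_rot: [0.001, -0.085, 0.996, -0.001]
contact_force: [0.2, -0.8, -1.7]
gripper_width: 0.167
```

```bash
cat > look.py <<'E'
import sys
from plant import state, grab_frame
import cv2,numpy as np
n=sys.argv[1]
s0=state();print({k:np.round(s0[k],4).tolist() for k in("time","joint_pos","tool_pos","tool_rot","contact_force","ft_torque","gripper_width")})
t=grab_frame("top")[:,:,::-1];s=grab_frame("scene")[:,:,::-1]
cv2.imwrite(f"pics/{n}_top.png",t);cv2.imwrite(f"pics/{n}_scene.png",s)
x0,x1,y0,y1=map(int,sys.argv[2:6]);X0,X1,Y0,Y1=map(int,sys.argv[6:10])
def cr(i,x0,x1,y0,y1,H=500,W=400):
    f=min(H/(y1-y0),W/(x1-x0));return cv2.resize(i[y0:y1,x0:x1],None,fx=f,fy=f,interpolation=cv2.INTER_CUBIC)
a=cr(t,x0,x1,y0,y1);b=cr(s,X0,X1,Y0,Y1);h=max(a.shape[0],b.shape[0])
a=cv2.copyMakeBorder(a,0,h-a.shape[0],0,0,0);b=cv2.copyMakeBorder(b,0,h-b.shape[0],0,0,0)
cv2.imwrite(f"pics/{n}.png",np.hstack([a,b])[:600,:800])
E
python3 look.py b1 370 470 160 285 320 450 170 310
```

```text
{'time': 4.575, 'joint_pos': [-0.7342, 0.0398, 1.964, 0.0, 1.1341, -2.4745], 'tool_pos': [0.4442, -0.3009, 0.0608], 'tool_rot': [0.0012, -0.0846, 0.9964, -0.0013], 'contact_force': [0.1632, -0.7986, -1.7012], 'ft_torque': [-0.0255, 0.081, -0.0134], 'gripper_width': 0.1674}
```

View pics/b1.png

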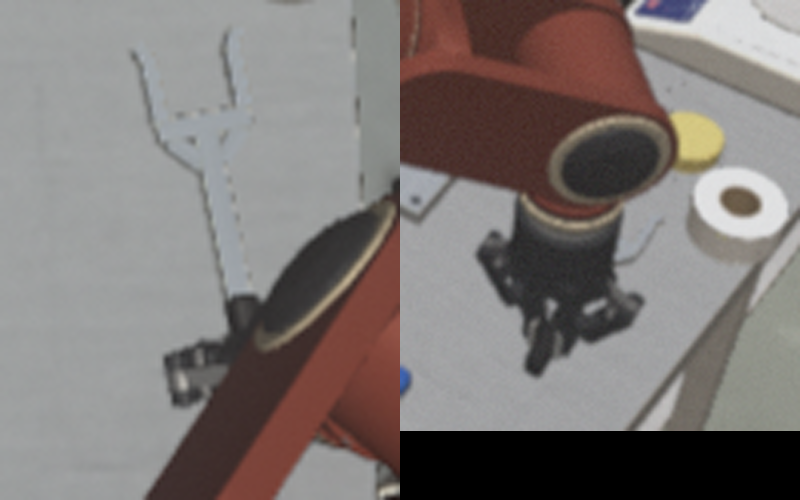

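Spanner lifted; the force reading is about 1.7 N, and the jaw tips are at crop (135,50) and (232,32). I'll measure its pose in the hand from the top mask.

```bash
cat > sp.py <<'E'
from h import *
import sys
n=sys.argv[1];x0,x1,y0,y1=map(int,sys.argv[2:6]);z=float(sys.argv[6]);TCP=np.array([float(sys.argv[7]),float(sys.argv[8])])
t=cv2.imread(f"pics/{n}_top.png").astype(int)
b=cv2.GaussianBlur((t[:,:,0]-t[:,:,2]).astype(np.float32),(3,3),0)
m=np.zeros(b.shape,bool);m[y0:y1,x0:x1]=b[y0:y1,x0:x1]>6
m=biggest(m);v,u=np.nonzero(m);P=np.array([ray("top",a,c,z) for a,c in zip(u,v)])
# handle centreline: rows in the handle part (narrow)
L=[];
for r in sorted(set(v)):
    c=u[v==r]
    if 3<=len(c)<=9 and c.max()-c.min()==len(c)-1 and r>y0+ (y1-y0)*.4: L.append(ray("top",c.mean(),r,z))
L=np.array(L);vx,vy,a0,b0=cv2.fitLine(L.astype(np.float32),cv2.DIST_HUBER,0,.001,.001).ravel()
d=np.array([vx,vy])*(1 if vx>0 else -1);e=np.array([-d[1],d[0]]);q=np.array([a0,b0])
print("rows",len(L),"yaw",np.arctan2(d[1],d[0]))
al=(P-q)@d;la=(P-q)@e
print("tips along left/right",al[la>.012].max(),al[la<-.012].max(),"lat extents",la.min(),la.max())
o=q+d*(al[la>.012].max()+al[la<-.012].max())/2-d*.020
print("origin est",o,"TCP in spanner",(TCP-o)@d,(TCP-o)@e)
mid=np.array([ (la[al>al.max()-.02].max()+la[al>al.max()-.02].min())/2]);print("tip mid lateral",mid)
E
python3 sp.py b1 395 440 160 236 .045 .4442 -.3009; python3 - <<'E'
E
```

```text
rows 32 yaw 0.15178625
tips along left/right 0.10499641572736167 0.10434467043032285 lat extents -0.027530749658183844 0.028228601036547136
origin est [ 0.59221259 -0.27801288] TCP in spanner -0.14977144654370697 -0.00024386855417357582
tip mid lateral [0.00034893]
```

Request:
servo_tool(
  deltas=[
    [[10, 0, 20, 25, 0], [10, -10, 60, 50, 0], [10, -20, 110, 50, -0.1], [10, -30, 160, 50, -0.2], [10, -31, 205, 50, -0.24]],
  ],
)

```text
time: 5.3
tool_pos: [0.411, -0.0934, 0.108]
tool_rot: [-0.0, -0.072, 0.997, 0.0]
contact_force: [0.4, 0.7, -1.2]
gripper_width: 0.167
```

Request:
servo_tool(
  deltas=[
    [[10, 0, 8, 0, 0], [10, 0, 8, 0, 0], [10, 0, 8, 0, 0]],
  ],
)

```text
time: 5.68
tool_pos: [0.4123, -0.088, 0.1088]
tool_rot: [-0.0, -0.072, 0.997, -0.0]
contact_force: [0.9, 0.4, -0.7]
gripper_width: 0.17
```

```bash
python3 look.py c1 270 370 110 260 260 400 150 290
```

```text
{'time': 5.675, 'joint_pos': [-0.3869, -0.3327, 2.2036, -0.0004, 1.2707, -2.1009], 'tool_pos': [0.4123, -0.088, 0.1088], 'tool_rot': [-0.0001, -0.0716, 0.9974, -0.0002], 'contact_force': [0.9131, 0.3816, -0.6566], 'ft_torque': [-0.0276, 0.0592, 0.0242], 'gripper_width': 0.1699}
```

View pics/c1.png

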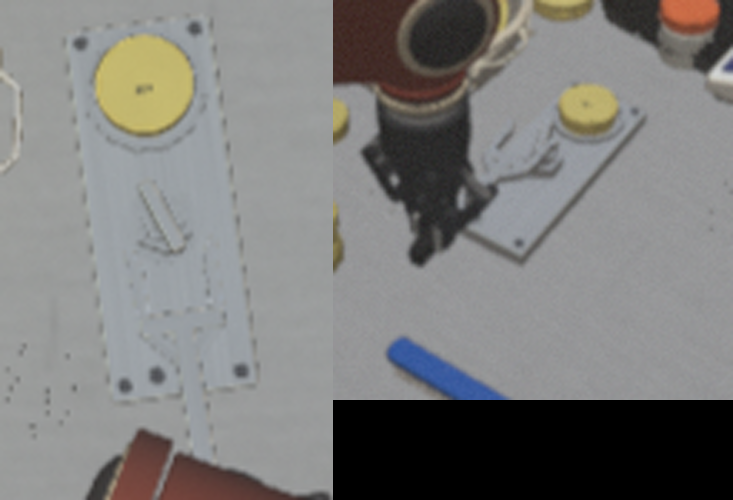

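Spanner is above the plate with its axis just short of the nut, tips about crop (137,252) and (210,255), and the neck clear of the pin at (157,376). Lowering.

Request:
servo_tool(
  deltas=[
    [[10, 0.5, 0, -20, 0], [10, 0.5, 0, -40, 0], [10, 0.5, 0, -55, 0], [10, 0.5, 0, -60, 0], [10, 0.5, 0, -60, 0]],
  ],
)

```text
time: 6.4
tool_pos: [0.4127, -0.0873, 0.0487]
tool_rot: [-0.0, -0.072, 0.997, 0.0]
contact_force: [-0.3, -0.5, -1.4]
gripper_width: 0.169
```

```bash
python3 look.py c2 280 360 130 250 280 370 170 260
```

```text
{'time': 6.4, 'joint_pos': [-0.3852, -0.2303, 2.2363, 0.0, 1.1359, -2.1], 'tool_pos': [0.4127, -0.0873, 0.0487], 'tool_rot': [-0.0002, -0.0719, 0.9974, 0.0001], 'contact_force': [-0.3047, -0.5421, -1.3514], 'ft_torque': [-0.0344, 0.0968, 0.0004], 'gripper_width': 0.1685}
```

View pics/c2.png

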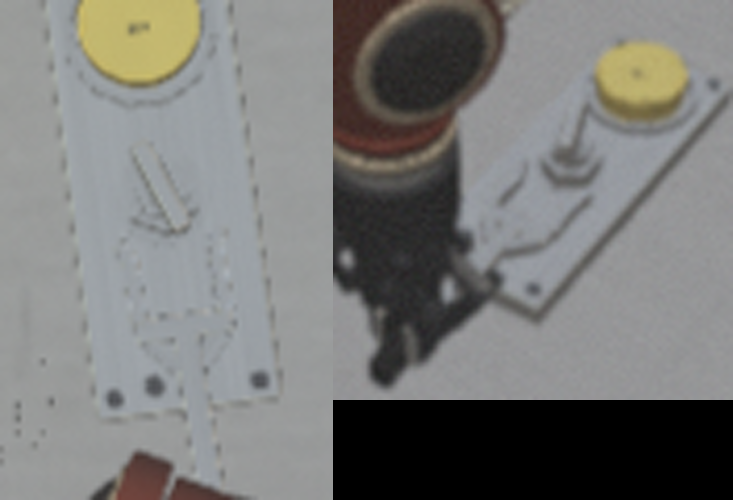

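```bash
python3 - <<'E'
from h import *
t=cv2.imread("pics/c2_top.png")
c=t[165:248,295:350]
l=cv2.createCLAHE(4,(2,2)).apply(cv2.cvtColor(c,cv2.COLOR_BGR2GRAY))
cv2.imwrite("pics/c3.png",cv2.resize(l,None,fx=7,fy=7,interpolation=cv2.INTER_CUBIC))
z=.030
o=np.array([.603,-.0613])
def pix(th,o,x,y,z):
    p=o+np.array([np.cos(th)*x-np.sin(th)*y,np.sin(th)*x+np.cos(th)*y]);return np.round((proj("top",[*p,z])-[295,165]+.5)*7-.5,0)
print("nut",[pix(.14,o,20.8e-3*np.cos(a),20.8e-3*np.sin(a),.034) for a in np.arange(6)*np.pi/3])
tcp=np.array([.4127,-.0873]);th=.14
so=tcp+.150*np.array([np.cos(th),np.sin(th)]);print("origin",so)
for p in((.02,.0305),(.02,-.0305),(-.0217,.019),(-.0217,-.019),(-.06,.007),(-.06,-.007),(-.11,.007),(-.11,-.007)): print(p,pix(th,so,*p,.034))
print("pin",pix(.105,o,-.1,.0165,.036))
E
```

```text
nut [array([156.,  19.]), array([105.,  61.]), array([115., 125.]), array([177., 148.]), array([228., 107.]), array([217.,  42.])]
origin [ 0.5612324  -0.06636853]
(0.02, 0.0305) [ 80. 169.]
(0.02, -0.0305) [271. 137.]
(-0.0217, 0.019) [138. 293.]
(-0.0217, -0.019) [257. 273.]
(-0.06, 0.007) [195. 407.]
(-0.06, -0.007) [240. 400.]
(-0.11, 0.007) [222. 566.]
(-0.11, -0.007) [266. 559.]
pin [156. 405.]
```

View pics/c3.png

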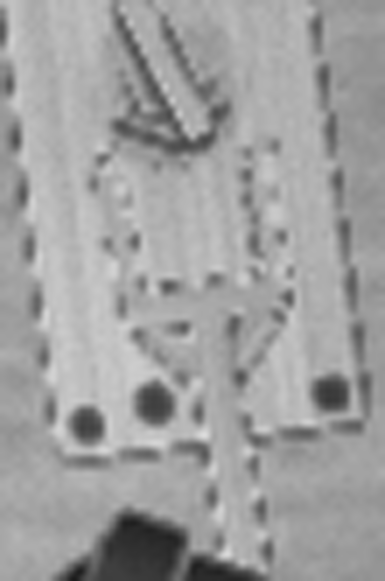

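The predicted nut corners, throat and handle match the enhanced picture to about 1 mm: front nut corner at (177,148), throat at about row 285, handle 195–240 at row 407. Lowering onto the deck gently.

Request:
servo_tool(
  deltas=[
    [[10, 0, -0.5, -2, 0], [10, 0, -0.5, -3, 0], [10, 0, -0.5, -3, 0], [10, 0, -0.5, -3, 0]],
  ],
)

```text
time: 7.0
tool_pos: [0.4127, -0.0876, 0.0458]
tool_rot: [0.0, -0.072, 0.997, -0.0]
contact_force: [0.3, -0.2, -1.0]
gripper_width: 0.17
```

Request:
servo_tool(
  deltas=[
    [[10, 0, 0, -1, 0], [10, 0, 0, -1, 0], [10, 0, 0, -1, 0]],
  ],
)

```text
time: 7.38
tool_pos: [0.4128, -0.0876, 0.0448]
tool_rot: [0.0, -0.072, 0.997, -0.0]
contact_force: [0.2, -0.2, -1.1]
gripper_width: 0.17
```

Request:
servo_tool(
  deltas=[
    [[10, 0, 0, -1, 0], [10, 0, 0, -1, 0], [10, 0, 0, -1, 0]],
  ],
)

```text
time: 7.75
tool_pos: [0.4128, -0.0877, 0.044]
tool_rot: [0.0, -0.072, 0.997, -0.0]
contact_force: [-2.3, 0.4, 3.6]
gripper_width: 0.169
```

```bash
python3 -c "
from plant import state
s=state();print(s['tool_pos'],s['contact_force'],s['ft_torque'])"
```

```text
[ 0.41279427 -0.08768016  0.04403718] [-2.29797377  0.4126719   3.6068763 ] [-0.00126509  0.18280946  0.01686816]
```

Request:
servo_tool(
  deltas=[
    [[10, 3, 0.4, 0.6, 0], [10, 7, 1, 0.6, 0], [10, 11, 1.5, 0.6, 0], [10, 15, 2.1, 0.6, 0], [10, 19, 2.7, 0.6, 0]],
  ],
)

```text
time: 8.38
tool_pos: [0.432, -0.0848, 0.0444]
tool_rot: [-0.0, -0.072, 0.997, -0.0]
contact_force: [-1.8, -0.2, 2.5]
gripper_width: 0.173
```

Request:
servo_tool(
  deltas=[
    [[10, 3, 0.4, 0, 0], [10, 6, 0.8, 0, 0], [10, 9, 1.3, 0, 0], [10, 11, 1.5, 0, 0], [10, 11, 1.5, 0, 0]],
  ],
)

```text
time: 9.0
tool_pos: [0.443, -0.0834, 0.0445]
tool_rot: [0.0, -0.072, 0.997, -0.0]
contact_force: [-1.7, 0.3, 2.4]
gripper_width: 0.171
```

Request:
servo_tool(
  deltas=[
    [[10, 2, 0.3, 0, 0], [10, 4, 0.6, 0, 0], [10, 6, 0.9, 0, 0], [10, 8, 1.1, 0, 0], [10, 8, 1.1, 0, 0]],
  ],
)

```text
time: 9.62
tool_pos: [0.451, -0.0823, 0.0444]
tool_rot: [0.0, -0.072, 0.997, -0.0]
contact_force: [-1.8, -1.0, 4.3]
gripper_width: 0.171
```

```bash
python3 look.py d1 280 360 130 250 280 370 170 260; python3 - <<'E'
from h import *
t=cv2.imread("pics/d1_top.png")
c=t[155:238,295:350]
l=cv2.createCLAHE(4,(2,2)).apply(cv2.cvtColor(c,cv2.COLOR_BGR2GRAY))
a=cv2.resize(l,None,fx=7,fy=7,interpolation=cv2.INTER_CUBIC)
s=cv2.imread("pics/d1_scene.png")[180:250,300:360];b=cv2.resize(cv2.createCLAHE(4,(2,2)).apply(cv2.cvtColor(s,cv2.COLOR_BGR2GRAY)),(400,467),interpolation=cv2.INTER_CUBIC)
b=cv2.copyMakeBorder(b,0,a.shape[0]-467,0,0,0)
cv2.imwrite("pics/d2.png",np.hstack([a,b]))
E
```

```text
{'time': 9.625, 'joint_pos': [-0.3431, -0.122, 2.1524, 0.0003, 1.1107, -2.0584], 'tool_pos': [0.451, -0.0823, 0.0444], 'tool_rot': [0.0003, -0.0721, 0.9974, -0.0], 'contact_force': [-1.7855, -1.0254, 4.2755], 'ft_torque': [-0.0091, 0.1825, 0.0016], 'gripper_width': 0.171}
```

View pics/d2.png

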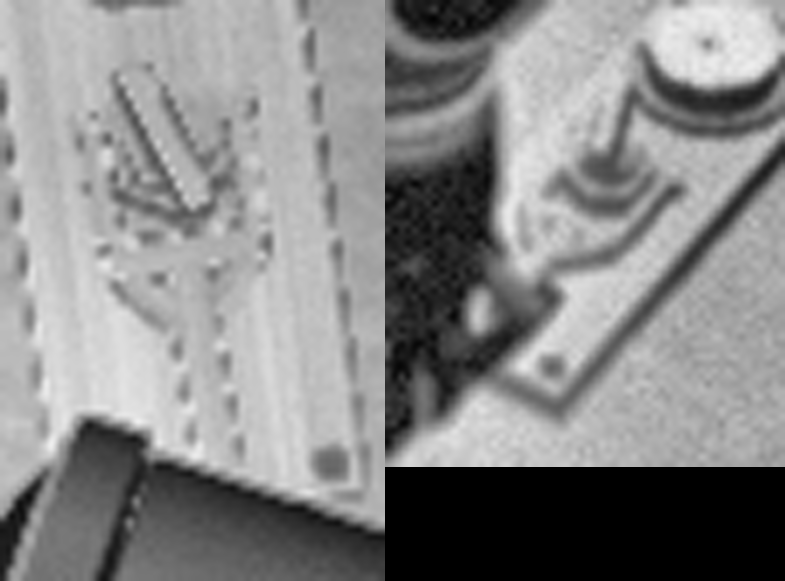

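The jaw is on the nut with the nut between the arms, and the throat (row ~245) is just behind the nut's front corner at (195,225). A few more millimetres, until it touches.

Request:
servo_tool(
  deltas=[
    [[10, 1, 0.1, 0, 0], [10, 2, 0.3, 0, 0], [10, 2.5, 0.4, 0, 0], [10, 2.5, 0.4, 0, 0]],
  ],
)

```text
time: 10.22
tool_pos: [0.4531, -0.0819, 0.0444]
tool_rot: [-0.0, -0.072, 0.997, -0.0]
contact_force: [-4.2, -0.3, 5.0]
gripper_width: 0.171
```

Request:
servo_tool(
  deltas=[
    [[10, 0.5, 0.1, 0, 0], [10, 1, 0.1, 0, 0], [10, 1, 0.1, 0, 0]],
  ],
)

```text
time: 10.6
tool_pos: [0.4541, -0.0818, 0.0445]
tool_rot: [-0.0, -0.072, 0.997, -0.0]
contact_force: [-3.4, 0.1, 5.1]
gripper_width: 0.171
```

Request:
servo_tool(
  deltas=[
    [[10, 0.5, 0.1, 0, 0], [10, 1, 0.1, 0, 0], [10, 1, 0.1, 0, 0]],
  ],
)

```text
time: 10.98
tool_pos: [0.455, -0.0817, 0.0445]
tool_rot: [-0.0, -0.072, 0.997, -0.0]
contact_force: [-4.5, -1.0, 5.1]
gripper_width: 0.167
```

Request:
servo_tool(
  deltas=[
    [[10, 0.5, 0.1, 0, 0], [10, 1, 0.1, 0, 0], [10, 1, 0.1, 0, 0]],
  ],
)

```text
time: 11.35
tool_pos: [0.456, -0.0816, 0.0445]
tool_rot: [-0.0, -0.072, 0.997, 0.0]
contact_force: [-4.5, -1.2, 5.0]
gripper_width: 0.17
```

```bash
python3 look.py d3 280 360 130 250 280 370 170 260; python3 - <<'E'
from h import *
t=cv2.imread("pics/d3_top.png")
c=t[155:238,295:350]
a=cv2.resize(cv2.createCLAHE(4,(2,2)).apply(cv2.cvtColor(c,cv2.COLOR_BGR2GRAY)),None,fx=7,fy=7,interpolation=cv2.INTER_CUBIC)
s=cv2.imread("pics/d3_scene.png")[180:250,300:360];b=cv2.resize(cv2.createCLAHE(4,(2,2)).apply(cv2.cvtColor(s,cv2.COLOR_BGR2GRAY)),(400,467),interpolation=cv2.INTER_CUBIC)
b=cv2.copyMakeBorder(b,0,a.shape[0]-467,0,0,0)
cv2.imwrite("pics/d4.png",np.hstack([a,b]))
E
```

```text
{'time': 11.35, 'joint_pos': [-0.3378, -0.1087, 2.1403, -0.0003, 1.1106, -2.0529], 'tool_pos': [0.456, -0.0816, 0.0445], 'tool_rot': [-0.0003, -0.0722, 0.9974, 0.0], 'contact_force': [-4.4732, -1.1907, 5.0421], 'ft_torque': [0.0188, 0.5197, 0.0453], 'gripper_width': 0.1703}
```

View pics/d4.png

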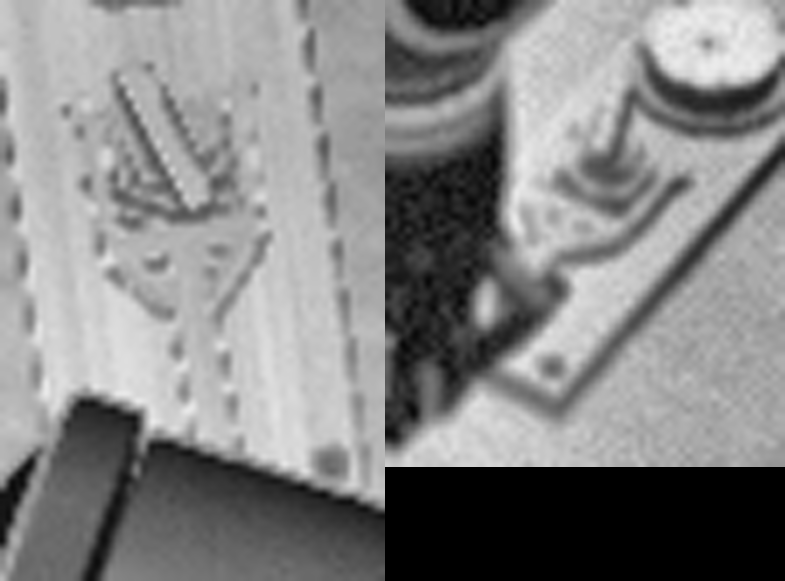

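Request:
servo_tool(
  deltas=[
    [[10, 0.5, 0.1, 0, 0], [10, 1, 0.1, 0, 0], [10, 1, 0.1, 0, 0]],
  ],
)

```text
time: 11.82
tool_pos: [0.4562, -0.0816, 0.0444]
tool_rot: [-0.002, -0.072, 0.997, 0.0]
contact_force: [-8.4, -0.8, 8.6]
gripper_width: 0.169
```

```bash
python3 -c "
from plant import state
s=state();print(s['tool_pos'],s['contact_force'],s['ft_torque'])"
```

```text
[ 0.45623807 -0.08157351  0.04443149] [-8.35785352 -0.84375782  8.64225004] [-0.16075396  1.09839049  0.02565481]
```

Firm contact now: the force doubled while the tool advanced only 0.2 mm, so the throat is on the nut. I'll back off slightly, relieve the load and let go.

Request:
servo_tool(
  deltas=[
    [[10, -0.8, -0.1, 0.3, 0], [10, -1.7, -0.2, 0.5, 0], [10, -1.7, -0.2, 0.5, 0]],
  ],
)

```text
time: 12.2
tool_pos: [0.4556, -0.0816, 0.0446]
tool_rot: [0.0, -0.072, 0.997, 0.0]
contact_force: [0.1, -0.5, -0.1]
gripper_width: 0.169
```

```bash
python3 -c "
from plant import state
s=state();print(s['tool_pos'],s['contact_force'],s['ft_torque'])"
```

```text
[ 0.45558987 -0.08157739  0.04461003] [ 0.09594016 -0.4522573  -0.08103576] [-0.06375149 -0.08243103  0.01212765]
```

Request:
servo_tool(
  deltas=[
    [[18, 0, 0, 0, 0], [22, 0, 0, 0, 0], [30, 0, 0, 0, 0], [45, 0, 0, 0, 0], [45, 0, 0, 0, 0]],
  ],
)

```text
time: 12.82
tool_pos: [0.4555, -0.0817, 0.0449]
tool_rot: [0.0, -0.072, 0.997, -0.0]
contact_force: [-0.0, 0.2, 1.0]
gripper_width: 0.525
```

Request:
servo_tool(
  deltas=[
    [[45, 0, 0, 15, 0], [45, 0, 0, 40, 0], [45, 0, 0, 80, 0], [45, -30, 0, 110, 0], [45, -60, 0, 120, 0]],
  ],
)

```text
time: 13.45
tool_pos: [0.3963, -0.0822, 0.1687]
tool_rot: [0.002, -0.072, 0.997, -0.001]
contact_force: [0.2, 0.4, 0.6]
gripper_width: 0.528
```

```bash
python3 look.py e1 280 360 130 250 280 370 170 260; cat > en.py <<'E'
import sys
from h import *
n=sys.argv[1]
t=cv2.imread(f"pics/{n}_top.png")
c=t[155:248,295:350]
a=cv2.resize(cv2.createCLAHE(4,(2,2)).apply(cv2.cvtColor(c,cv2.COLOR_BGR2GRAY)),None,fx=6.4,fy=6.4,interpolation=cv2.INTER_CUBIC)
s=cv2.imread(f"pics/{n}_scene.png")[180:262,285:355];b=cv2.resize(cv2.createCLAHE(4,(2,2)).apply(cv2.cvtColor(s,cv2.COLOR_BGR2GRAY)),None,fx=6.4,fy=6.4,interpolation=cv2.INTER_CUBIC)
b=cv2.copyMakeBorder(b,0,a.shape[0]-b.shape[0],0,0,0)
cv2.imwrite(f"pics/{n}_en.png",np.hstack([a,b])[:600,:800])
E
python3 en.py e1
```

```text
{'time': 13.45, 'joint_pos': [-0.3888, -0.4644, 2.1925, -0.0, 1.408, -2.1045], 'tool_pos': [0.3963, -0.0822, 0.1687], 'tool_rot': [0.0025, -0.0724, 0.9974, -0.0013], 'contact_force': [0.2246, 0.3553, 0.5985], 'ft_torque': [-0.0074, 0.0194, -0.0008], 'gripper_width': 0.5282}
```

View pics/e1_en.png

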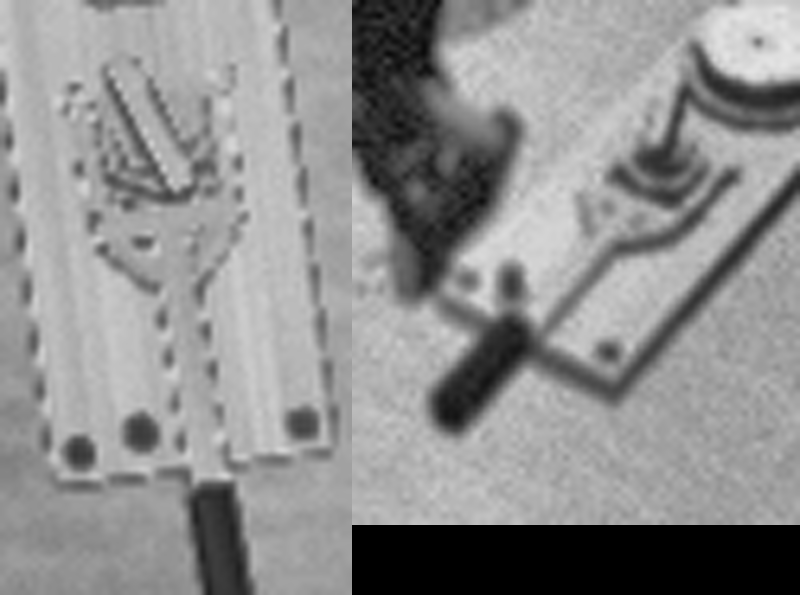

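View pics/e1.png

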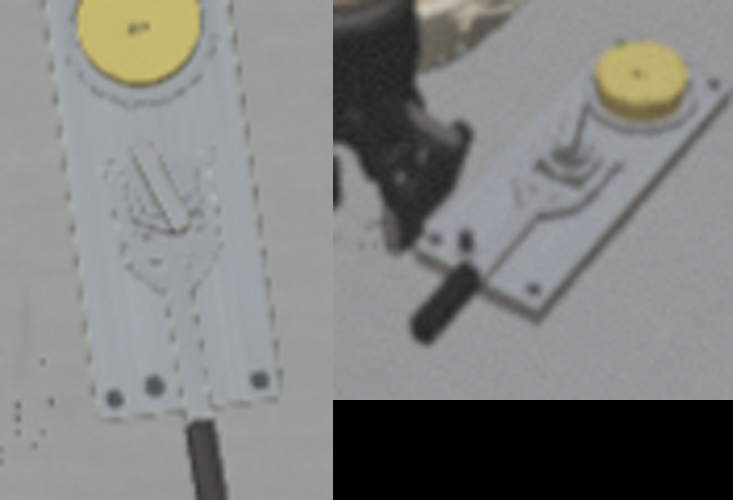

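The spanner lies flat on the nut. In the top view its handle is 163–215 px beside the pin at (141,432), with a gap of about 7 mm; the grip overhangs the edge. The bar runs from (118,65) to (182,190), about 0.445 rad in the world frame. Moving over the bar.

Request:
servo_tool(
  deltas=[
    [[45, 50, 5, 0, 1], [45, 100, 10, 0, 2], [45, 150, 16, 0, 2.87], [45, 200, 21, 0, 2.87], [45, 207, 21, 0, 2.87]],
  ],
)

```text
time: 14.18
tool_pos: [0.6049, -0.0603, 0.1644]
tool_rot: [-0.0, -0.221, 0.975, 0.0]
contact_force: [-0.4, 0.1, 0.1]
gripper_width: 0.524
```

Request:
servo_tool(
  deltas=[
    [[45, 0, 0, -30, 0], [45, 0, 0, -50, 0], [45, 0, 0, -50, 0], [45, 0, 0, -50, 0]],
  ],
)

```text
time: 14.68
tool_pos: [0.6026, -0.0608, 0.1158]
tool_rot: [0.0, -0.221, 0.975, -0.0]
contact_force: [-0.9, -0.4, 0.1]
gripper_width: 0.528
```

```bash
python3 look.py f1 250 400 100 250 270 390 110 250
```

```text
{'time': 14.675, 'joint_pos': [-0.2234, 0.1249, 1.7698, -0.0, 1.2458, -2.2389], 'tool_pos': [0.6026, -0.0608, 0.1158], 'tool_rot': [0.0005, -0.2205, 0.9754, -0.0002], 'contact_force': [-0.8871, -0.3502, 0.0586], 'ft_torque': [0.0052, -0.0388, 0.0728], 'gripper_width': 0.5284}
```

View pics/f1.png

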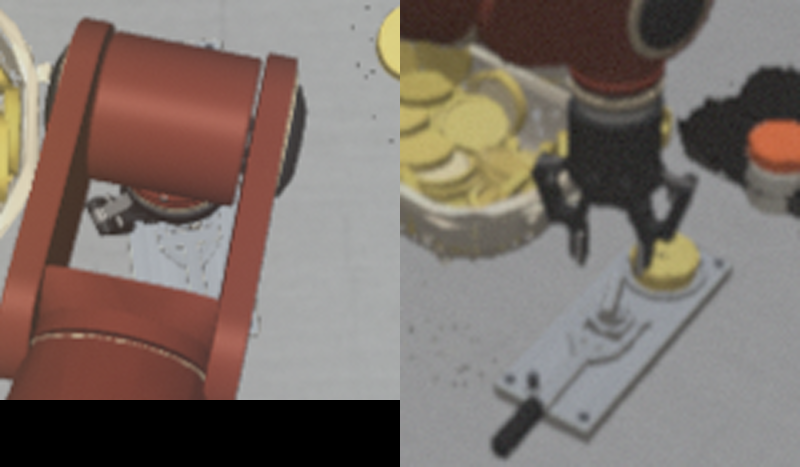

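Fingers in the scene view straddle the bar (about crop (615,300)), with the set-up aligned. Descending and closing.

Request:
servo_tool(
  deltas=[
    [[45, 0.5, -0.3, -25, 0], [45, 0.5, -0.3, -40, 0], [45, 0.5, -0.3, -49, 0], [45, 0.5, -0.3, -49, 0]],
  ],
)

```text
time: 15.28
tool_pos: [0.6026, -0.0609, 0.0652]
tool_rot: [-0.001, -0.221, 0.975, 0.0]
contact_force: [1.5, 0.3, 0.0]
gripper_width: 0.524
```

Request:
servo_tool(
  deltas=[
    [[25, 0, 0, 0, 0], [15, 0, 0, 0, 0], [5, 0, 0, 0, 0], [5, 0, 0, 0, 0], [5, 0, 0, 0, 0]],
  ],
)

```text
time: 15.9
tool_pos: [0.6038, -0.0616, 0.0669]
tool_rot: [0.001, -0.221, 0.975, -0.001]
contact_force: [0.6, -2.7, 3.8]
gripper_width: 0.112
```

```bash
cat > st.py <<'E'
from plant import state
import numpy as np
s=state();q=s["tool_rot"];print("t",s["time"],"pos",np.round(s["tool_pos"],4),"yaw_y",round(2*np.arctan2(q[2],q[1])-np.pi/2,4),"F",np.round(s["contact_force"],2),"M",np.round(s["ft_torque"],3),"w",round(s["gripper_width"]*85.4,1))
E
python3 st.py
```

```text
t 15.9 pos [ 0.6038 -0.0616  0.0669] yaw_y 2.0157 F [ 0.61 -2.7   3.8 ] M [-0.551 -0.061 -0.023] w 9.5
```

Request:
servo_tool(
  deltas=[
    [[5, 0, 0, 0, -0.3], [5, 0, 0, 0, -0.6], [5, 0, 0, 0, -0.9], [5, 0, 0, 0, -1.2], [5, 0, 0, 0, -1.5]],
  ],
)

```text
time: 16.52
tool_pos: [0.6037, -0.0613, 0.0668]
tool_rot: [0.001, -0.143, 0.99, -0.0]
contact_force: [-0.6, -2.9, 5.9]
gripper_width: 0.114
```

```bash
python3 st.py
```

```text
t 16.525 pos [ 0.6037 -0.0613  0.0668] yaw_y 1.8569 F [-0.59 -2.92  5.89] M [-0.49   0.03   0.049] w 9.7
```

Request:
servo_tool(
  deltas=[
    [[5, 0, 0, 0, -0.15], [5, 0, 0, 0, -0.3], [5, 0, 0, 0, -0.4], [5, 0, 0, 0, -0.4]],
  ],
)

```text
time: 17.02
tool_pos: [0.6037, -0.0612, 0.0669]
tool_rot: [0.001, -0.122, 0.993, -0.0]
contact_force: [-0.7, -2.6, 4.9]
gripper_width: 0.112
```

```bash
python3 st.py
```

```text
t 17.025 pos [ 0.6037 -0.0612  0.0669] yaw_y 1.8159 F [-0.74 -2.63  4.92] M [-0.448  0.039  0.02 ] w 9.5
```

Request:
servo_tool(
  deltas=[
    [[5, 0, -0.3, 0, -0.15], [5, 0, -0.5, 0, -0.3], [5, 0, -0.5, 0, -0.5], [5, 0, -0.5, 0, -0.5]],
  ],
)

```text
time: 17.52
tool_pos: [0.6037, -0.0612, 0.0668]
tool_rot: [0.001, -0.096, 0.995, 0.0]
contact_force: [0.3, -0.8, 6.9]
gripper_width: 0.119
```

```bash
python3 st.py
```

```text
t 17.525 pos [ 0.6037 -0.0612  0.0668] yaw_y 1.7633 F [ 0.27 -0.76  6.94] M [-0.17  -0.037 -0.001] w 10.2
```

Request:
servo_tool(
  deltas=[
    [[5, 0, 0, 0, -0.15], [5, 0, 0, 0, -0.3], [5, 0, 0, 0, -0.5], [5, 0, 0, 0, -0.5]],
  ],
)

```text
time: 18.02
tool_pos: [0.6037, -0.0611, 0.0668]
tool_rot: [0.001, -0.07, 0.998, 0.0]
contact_force: [-0.4, -0.6, 5.8]
gripper_width: 0.112
```

```bash
python3 st.py
```

```text
t 18.025 pos [ 0.6037 -0.0611  0.0668] yaw_y 1.711 F [-0.42 -0.6   5.77] M [-0.14   0.008 -0.031] w 9.6
```

```bash
python3 look.py f2 250 400 100 250 270 370 150 260
```

```text
{'time': 18.025, 'joint_pos': [-0.2239, 0.1882, 1.79, 0.0011, 1.1622, -1.9353], 'tool_pos': [0.6037, -0.0611, 0.0668], 'tool_rot': [0.0007, -0.07, 0.9975, 0.0003], 'contact_force': [-0.4243, -0.5989, 5.7743], 'ft_torque': [-0.1395, 0.0081, -0.031], 'gripper_width': 0.1124}
```

View pics/f2.png

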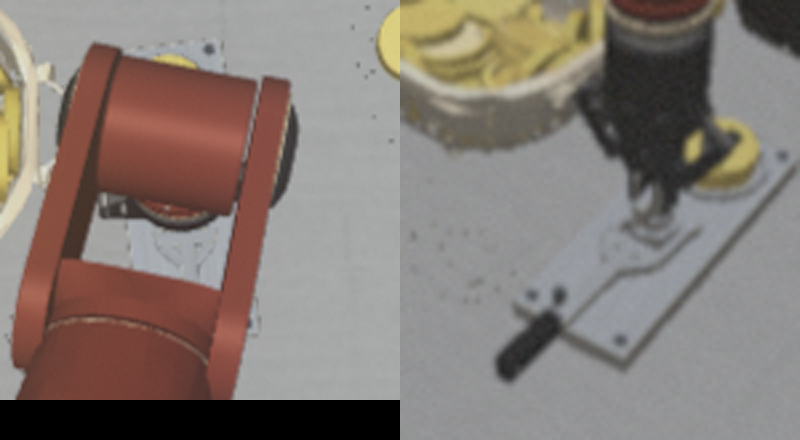

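```bash
cat > grip.py <<'E'
import sys
from h import *
for n in sys.argv[1:]:
    for cam,bx,z in(("scene",(228,262,295,325),.032),("top",(225,275,322,345),.040)):
        t=cv2.imread(f"pics/{n}_{cam}.png").max(2).astype(int);m=np.zeros(t.shape,bool)
        y0,y1,x0,x1=bx;m[y0:y1,x0:x1]=t[y0:y1,x0:x1]<85
        if m.sum()<20: print(n,cam,"none");continue
        m=biggest(m);v,u=np.nonzero(m);P=np.array([ray(cam,a,c,z) for a,c in zip(u,v)])
        d=np.linalg.svd(P-P.mean(0))[2][0];print(n,cam,m.sum(),"px",u.mean().round(2),v.mean().round(2),P.mean(0).round(4),"yaw",np.arctan2(d[1]*np.sign(d[0]),abs(d[0])).round(3))
E
python3 grip.py e1 f1 f2
```

```text
e1 scene 127 px 304.94 237.7 [ 0.4544 -0.0827] yaw 0.181
e1 top 178 px 329.41 244.22 [ 0.454  -0.0816] yaw 0.131
f1 scene 128 px 305.06 237.59 [ 0.4549 -0.0826] yaw 0.181
f1 top 67 px 324.15 264.6 [ 0.4105 -0.069 ] yaw -0.22
f2 scene 132 px 301.98 235.7 [ 0.4544 -0.0715] yaw 0.116
f2 top 139 px 324.57 258.9 [ 0.4227 -0.0703] yaw -0.146
```

The grip has swung 11 mm in +y (about 0.075 rad), so the handle is at or nearly at the pin: the spanner works as intended. Continuing in small steps.

Request:
servo_tool(
  deltas=[
    [[5, 0, 0, 0, -0.15], [5, 0, 0, 0, -0.3], [5, 0, 0, 0, -0.5], [5, 0, 0, 0, -0.5]],
  ],
)

```text
time: 18.62
tool_pos: [0.6036, -0.061, 0.0668]
tool_rot: [0.001, -0.044, 0.999, 0.0]
contact_force: [-1.0, -0.3, 5.5]
gripper_width: 0.114
```

```bash
python3 st.py
```

```text
t 18.625 pos [ 0.6036 -0.061   0.0668] yaw_y 1.6586 F [-0.96 -0.33  5.45] M [-0.024  0.051  0.033] w 9.7
```

Request:
servo_tool(
  deltas=[
    [[5, 0, 0, 0, -0.15], [5, 0, 0, 0, -0.3], [5, 0, 0, 0, -0.5], [5, 0, 0, 0, -0.5]],
  ],
)

```text
time: 19.12
tool_pos: [0.6036, -0.0609, 0.0668]
tool_rot: [0.001, -0.018, 1.0, 0.001]
contact_force: [0.2, -0.6, 5.5]
gripper_width: 0.112
```

```bash
python3 st.py
```

```text
t 19.125 pos [ 0.6036 -0.0609  0.0668] yaw_y 1.6063 F [ 0.17 -0.56  5.47] M [0.031 0.056 0.046] w 9.6
```

Request:
servo_tool(
  deltas=[
    [[5, 0, 0, 0, -0.15], [5, 0, 0, 0, -0.3], [5, 0, 0, 0, -0.4], [5, 0, 0, 0, -0.4]],
  ],
)

```text
time: 19.62
tool_pos: [0.6036, -0.0609, 0.0669]
tool_rot: [0.001, 0.003, 1.0, 0.001]
contact_force: [0.0, -0.2, 6.6]
gripper_width: 0.117
```

```bash
python3 st.py;python3 look.py f3 250 400 100 250 270 370 150 260; python3 grip.py f2 f3
```

```text
t 19.625 pos [ 0.6036 -0.0609  0.0669] yaw_y 1.5644 F [ 0.03 -0.22  6.57] M [ 0.018 -0.038 -0.012] w 10.0
{'time': 19.625, 'joint_pos': [-0.2238, 0.1881, 1.79, 0.0016, 1.1623, -1.7888], 'tool_pos': [0.6036, -0.0609, 0.0669], 'tool_rot': [0.0007, 0.0032, 1.0, 0.0006], 'contact_force': [0.0261, -0.2206, 6.5693], 'ft_torque': [0.0183, -0.0383, -0.0116], 'gripper_width': 0.1165}
f2 scene 132 px 301.98 235.7 [ 0.4544 -0.0715] yaw 0.116
f2 top 139 px 324.57 258.9 [ 0.4227 -0.0703] yaw -0.146
f3 scene 133 px 302.03 235.65 [ 0.4547 -0.0715] yaw 0.119
f3 top 143 px 324.55 258.36 [ 0.4238 -0.0703] yaw -0.14
```

Request:
servo_tool(
  deltas=[
    [[5, 0, 0, 0, -0.15], [5, 0, 0, 0, -0.3], [5, 0, 0, 0, -0.45]],
  ],
)

```text
time: 20.1
tool_pos: [0.6037, -0.0608, 0.0668]
tool_rot: [0.001, 0.027, 1.0, 0.001]
contact_force: [0.1, 0.4, 6.5]
gripper_width: 0.115
```

```bash
sed -i 's/,"w",round/,"eff6",round(s["joint_efforts"][5],3),"v6",round(s["joint_vel"][5],3),"w",round/' st.py; python3 st.py
```

```text
t 20.1 pos [ 0.6037 -0.0608  0.0668] yaw_y 1.517 F [0.12 0.37 6.47] M [0.1   0.063 0.075] eff6 -0.002 v6 0.124 w 9.8
```

Request:
servo_tool(
  deltas=[
    [[5, 0, 0, 0, -0.15], [5, 0, 0, 0, -0.3], [5, 0, 0, 0, -0.45]],
  ],
)

```text
time: 20.48
tool_pos: [0.6037, -0.0607, 0.0669]
tool_rot: [0.001, 0.05, 0.999, 0.001]
contact_force: [0.7, 0.8, 5.7]
gripper_width: 0.113
```

```bash
python3 st.py
```

```text
t 20.475 pos [ 0.6037 -0.0607  0.0669] yaw_y 1.4699 F [0.67 0.81 5.7 ] M [0.161 0.021 0.051] eff6 -0.002 v6 0.123 w 9.6
```

Request:
servo_tool(
  deltas=[
    [[5, 0, -0.1, 0, -0.15], [5, 0, -0.2, 0, -0.3], [5, 0, -0.3, 0, -0.45]],
  ],
)

```text
time: 20.85
tool_pos: [0.6037, -0.0607, 0.0668]
tool_rot: [0.001, 0.074, 0.997, 0.001]
contact_force: [-0.3, 1.3, 6.4]
gripper_width: 0.112
```

```bash
python3 st.py
```

```text
t 20.85 pos [ 0.6037 -0.0607  0.0668] yaw_y 1.4232 F [-0.29  1.32  6.43] M [ 0.395 -0.062  0.227] eff6 0.144 v6 0.122 w 9.6
```

Request:
servo_tool(
  deltas=[
    [[5, 0, 0, 0, -0.15], [5, 0, 0, 0, -0.3], [5, 0, 0, 0, -0.45]],
  ],
)

```text
time: 21.22
tool_pos: [0.6037, -0.0606, 0.0668]
tool_rot: [0.001, 0.097, 0.995, 0.001]
contact_force: [-0.4, 1.4, 6.3]
gripper_width: 0.115
```

```bash
python3 st.py
```

```text
t 21.225 pos [ 0.6037 -0.0606  0.0668] yaw_y 1.3765 F [-0.37  1.42  6.3 ] M [ 0.312 -0.03   0.434] eff6 0.262 v6 0.124 w 9.8
```

Request:
servo_tool(
  deltas=[
    [[5, 0, 0, 0, -0.15], [5, 0, 0, 0, -0.3], [5, 0, 0, 0, -0.45]],
  ],
)

```text
time: 21.6
tool_pos: [0.6037, -0.0606, 0.0668]
tool_rot: [0.001, 0.12, 0.993, 0.001]
contact_force: [0.4, 2.6, 6.2]
gripper_width: 0.113
```

```bash
python3 st.py
```

```text
t 21.6 pos [ 0.6037 -0.0606  0.0668] yaw_y 1.3298 F [0.37 2.64 6.18] M [ 0.423 -0.103  0.487] eff6 0.386 v6 0.122 w 9.7
```

Seated, with the torque climbing at about 2.6 N m/rad to roughly 0.5. Holding to read it at rest.

Request:
servo_tool(
  deltas=[
    [[5, 0, 0, 0, 0]],
  ],
)

```text
time: 21.72
tool_pos: [0.6037, -0.0606, 0.0668]
tool_rot: [0.001, 0.12, 0.993, 0.001]
contact_force: [-0.0, 1.8, 6.6]
gripper_width: 0.114
```

```bash
python3 st.py
```

```text
t 21.725 pos [ 0.6037 -0.0606  0.0668] yaw_y 1.33 F [-0.03  1.76  6.65] M [ 0.376 -0.052  0.43 ] eff6 0.43 v6 -0.002 w 9.7
```

Request:
servo_tool(
  deltas=[
    [[5, 0, 0, 0, 0]],
  ],
)

```text
time: 21.85
tool_pos: [0.6037, -0.0605, 0.0668]
tool_rot: [0.001, 0.12, 0.993, 0.001]
contact_force: [0.0, 1.4, 6.9]
gripper_width: 0.114
```

```bash
python3 st.py
```

```text
t 21.85 pos [ 0.6037 -0.0605  0.0668] yaw_y 1.3301 F [0.03 1.45 6.87] M [ 0.417 -0.028  0.411] eff6 0.412 v6 -0.0 w 9.7
```

Request:
servo_tool(
  deltas=[
    [[5, 0, 0, 0, -0.15]],
  ],
)

```text
time: 21.98
tool_pos: [0.6037, -0.0605, 0.0668]
tool_rot: [0.001, 0.128, 0.992, 0.001]
contact_force: [-0.5, 1.2, 6.9]
gripper_width: 0.114
```

```bash
python3 st.py
```

```text
t 21.975 pos [ 0.6037 -0.0605  0.0668] yaw_y 1.3143 F [-0.48  1.17  6.86] M [ 0.367 -0.037  0.516] eff6 0.404 v6 0.125 w 9.7
```

Request:
servo_tool(
  deltas=[
    [[5, 0, 0, 0, 0], [5, 0, 0, 0, 0]],
  ],
)

```text
time: 22.22
tool_pos: [0.6037, -0.0605, 0.0668]
tool_rot: [0.001, 0.128, 0.992, 0.001]
contact_force: [-0.1, 2.5, 5.5]
gripper_width: 0.117
```

```bash
python3 st.py
```

```text
t 22.225 pos [ 0.6037 -0.0605  0.0668] yaw_y 1.3145 F [-0.08  2.48  5.55] M [ 0.381 -0.03   0.442] eff6 0.452 v6 -0.001 w 10.0
```

Request:
servo_tool(
  deltas=[
    [[13, 0, 0, 0, 0], [16, 0, 0, 0, 0], [25, 0, 0, 0, 0], [40, 0, 0, 0, 0], [40, 0, 0, 0, 0]],
  ],
)

```text
time: 22.85
tool_pos: [0.6029, -0.0618, 0.0657]
tool_rot: [-0.0, 0.128, 0.992, 0.0]
contact_force: [0.1, 0.6, 0.0]
gripper_width: 0.472
```

Request:
servo_tool(
  deltas=[
    [[40, 0, 0, 10, 0], [40, 0, 0, 40, 0], [40, 0, 0, 80, 0], [40, 0, 0, 120, 0], [40, 0, 0, 150, 0]],
  ],
)

```text
time: 23.48
tool_pos: [0.6036, -0.0619, 0.2192]
tool_rot: [0.002, 0.128, 0.992, -0.0]
contact_force: [-0.2, -0.4, -0.2]
gripper_width: 0.464
```

Request:
servo_tool(
  deltas=[
    [[40, -50, 0, 30, 0], [40, -100, -20, 30, 0], [40, -150, -60, 30, 0], [40, -170, -120, 30, 0], [40, -180, -180, 30, 0]],
  ],
)

```text
time: 24.1
tool_pos: [0.422, -0.2427, 0.2473]
tool_rot: [0.001, 0.128, 0.992, -0.001]
contact_force: [1.0, -0.1, -0.3]
gripper_width: 0.465
```

```bash
python3 st.py; python3 look.py g1 280 360 130 270 280 370 170 260; python3 en.py g1; python3 grip.py f3 g1
```

```text
t 24.1 pos [ 0.422  -0.2427  0.2473] yaw_y 1.3146 F [ 1.01 -0.14 -0.33] M [ 0.016 -0.036 -0.008] eff6 0.769 v6 -0.945 w 39.7
{'time': 24.1, 'joint_pos': [-0.675, -0.2882, 1.9304, 0.0002, 1.4963, -1.9896], 'tool_pos': [0.422, -0.2427, 0.2473], 'tool_rot': [0.0014, 0.1278, 0.9918, -0.0007], 'contact_force': [1.0064, -0.1378, -0.3287], 'ft_torque': [0.0161, -0.0364, -0.0084], 'gripper_width': 0.4654}
f3 scene 133 px 302.03 235.65 [ 0.4547 -0.0715] yaw 0.119
f3 top 143 px 324.55 258.36 [ 0.4238 -0.0703] yaw -0.14
g1 scene 117 px 301.66 235.68 [ 0.4539 -0.0707] yaw 0.113
g1 top 154 px 324.45 245.68 [ 0.4511 -0.0708] yaw 0.02
```

View pics/g1_en.png

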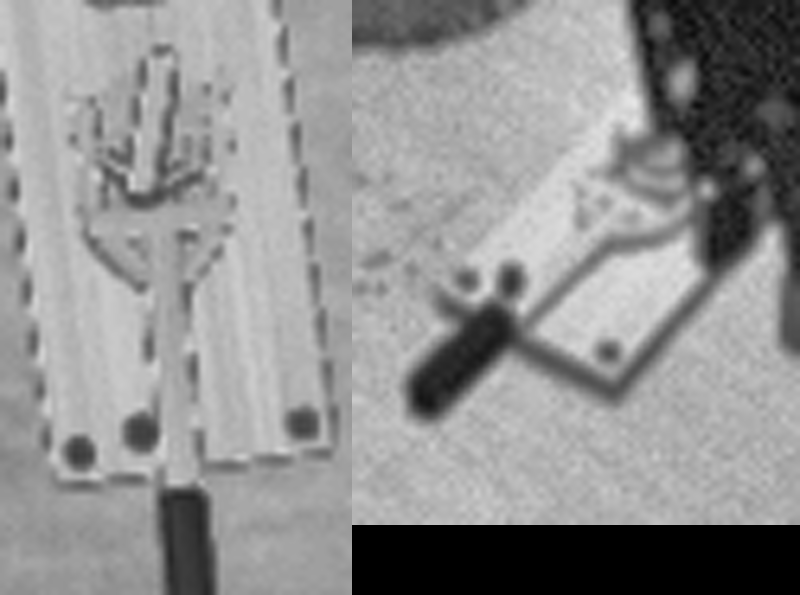

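View pics/g1_top.png

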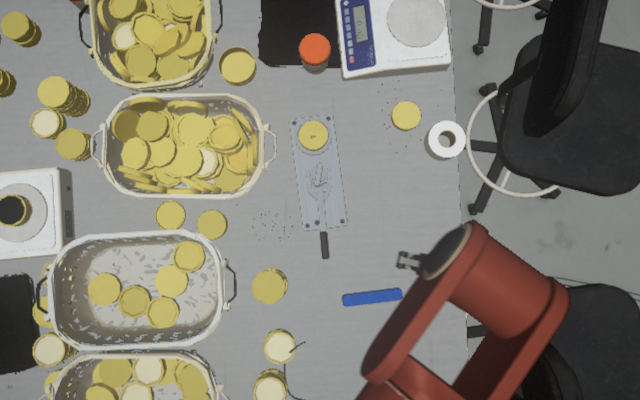

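The top view shows the spanner home on the nut with its handle against the pin (141,432). The bar is turned clockwise, and the tins, roll and brush are where they were. I'll let the arm settle and hand in.

Request:
servo_tool(
  deltas=[
    [[40, 0, 0, 0, 0], [40, 0, 0, 0, 0], [40, 0, 0, 0, 0], [40, 0, 0, 0, 0]],
  ],
)

```text
time: 24.7
tool_pos: [0.4234, -0.2406, 0.2459]
tool_rot: [-0.0, 0.127, 0.992, 0.0]
contact_force: [-0.0, 1.0, 0.7]
gripper_width: 0.471
```

```bash
python3 st.py; python3 -c "
from plant import job_done
print(job_done())"
```

```text
t 24.7 pos [ 0.4234 -0.2406  0.2459] yaw_y 1.3158 F [-0.01  1.02  0.74] M [-0.008 -0.003 -0.022] eff6 0.001 v6 -0.001 w 40.2
the job is handed in; nothing more can be done
None
```

The lock nut is tightened against the set nut, and the job was handed in at 24.7 s; no verdict was reported.

- **Spanner:** I slid it along the deck onto the set nut until the throat touched, with forces under 9 N. I then backed off about 0.6 mm and let go. Its handle was about 7 mm from the stop pin, on the -y side.
- **Tightening:** I turned the cross-bar about 0.70 rad clockwise. The handle swung about 0.08 rad and came to rest against the pin. The nut then seated, and the torque read about 0.52 N m at its highest and 0.44 N m at rest before I let go.
- **Last pictures:** The spanner is still home on the nut with its handle at the pin. The tins, label roll and brush look unmoved by eye, and the arm is clear.

**Less certain:**
- While turning before it seated, the bar read about 0.05–0.08 N m against the stated 0.1. Readings at rest were near zero, within noise of about 0.04 N m.
- I did not measure the set nut's own angle after tightening. I judged it from the spanner's swing of about 0.08 rad plus play, which should be well under 0.3 rad.

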